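# Turn the egg board over and lay out the breakfast eggs

## Task

Lay out the boiled eggs for breakfast: the egg board was left to dry with its hollows down, so push it up against the end panel of the bread bin, stand it on end against that panel, and lay it over flat on the worktop with its hollows up. Then take all the eggs out of the open drawer and set each one gently into a hollow of its own on the board, letting it settle before you let go; do not drop an egg. When the drawer is empty push it fully home, and leave the other things on the worktop where they are.

Things in the scene. Friction and masses are not known exactly. Their poses are not given: they have to be found in the camera images.
- egg_board: pale wooden egg board, flat loose strip 240 (x) x 56 (y) x 20 mm, 0.15 to 0.24 kg. One face plain with two dark lines, the other with five hollows. Origin: middle of the PLAIN face; z points out of the HOLLOW face. Starts hollows down, roughly square to the bin's end panel, 5 to 20 cm off. Grip it across its 56 mm near an end, from above; it turns between the pads when its far end is braced
- bread_bin: oak roll-top bread bin, heavy, fixed, at the left of the worktop: 250 mm deep (x), 360 mm long (y), 170 mm high. Origin: middle of its underside; x points away from the robot. The flat upright end panel that serves as the stop is at y = -180 mm in its frame (the end towards the robot's right)
- egg_unit: low oak drawer unit, fixed, 260 mm deep (its x axis, pointing away from the robot into the unit), 290 mm wide (y) and 96 mm high. Origin on the worktop at the middle of the carcass's front edge, which the back of the drawer front meets when it is home. Its one drawer slides out along its -x
- egg_drawer (a joint): opening of the egg drawer in m: 0 fully home, 0.20 fully out; starts 0.175. Stays where left, takes about 3 N to slide. In it is a fixed egg rack, a board with a row of five 27 mm holes 46 mm apart across the drawer, top 32 mm above the worktop, row 92 mm behind the front's outer face, reaching 60 mm before and behind the row. Drawer sides end 50 mm above the worktop
- drawer_front (a point): middle of the outer face of the drawer front, 50 mm above the worktop; it moves with the drawer. The front is a flat oak panel 290 mm wide, from 8 to 92 mm above the worktop and 16 mm thick, with a black iron pull 60 mm wide in the middle that stands out 20 mm. To close the drawer this panel is pushed along the unit's +x
- egg1: boiled hen's egg (light brown), 54 mm tall and 41 mm across at its widest (a little above the middle), rigid, about 58 g. Origin at its centre; its z axis is its long axis and points to the blunt end. At the start it stands blunt end up in a hole of the drawer's rack. It may be absent (3 to 5 eggs are there)
- egg2: boiled hen's egg (cream), 54 mm tall and 41 mm across at its widest (a little above the middle), rigid, about 58 g. Origin at its centre; its z axis is its long axis and points to the blunt end. At the start it stands blunt end up in a hole of the drawer's rack. It may be absent (3 to 5 eggs are there)
- egg3: boiled hen's egg (brown), 54 mm tall and 41 mm across at its widest (a little above the middle), rigid, about 58 g. Origin at its centre; its z axis is its long axis and points to the blunt end. At the start it stands blunt end up in a hole of the drawer's rack. It may be absent (3 to 5 eggs are there)
- egg4: boiled hen's egg (tan), 54 mm tall and 41 mm across at its widest (a little above the middle), rigid, about 58 g. Origin at its centre; its z axis is its long axis and points to the blunt end. At the start it stands blunt end up in a hole of the drawer's rack. It may be absent (3 to 5 eggs are there)
- egg5: boiled hen's egg (white), 54 mm tall and 41 mm across at its widest (a little above the middle), rigid, about 58 g. Origin at its centre; its z axis is its long axis and points to the blunt end. At the start it stands blunt end up in a hole of the drawer's rack. It may be absent (3 to 5 eggs are there)
- hollow1 (a point): centre of the mouth of a hollow of the egg board, on the plane of the hollow face, -92 mm along the board's x axis from its middle; the hollow is 27 mm across and 10 mm deep. An egg standing in it, blunt end up, has its centre about 20 to 21 mm above this plane
- hollow2 (a point): centre of the mouth of a hollow of the egg board, on the plane of the hollow face, -46 mm along the board's x axis from its middle; the hollow is 27 mm across and 10 mm deep. An egg standing in it, blunt end up, has its centre about 20 to 21 mm above this plane
- hollow3 (a point): centre of the mouth of a hollow of the egg board, on the plane of the hollow face, 0 mm along the board's x axis from its middle; the hollow is 27 mm across and 10 mm deep. An egg standing in it, blunt end up, has its centre about 20 to 21 mm above this plane
- hollow4 (a point): centre of the mouth of a hollow of the egg board, on the plane of the hollow face, 46 mm along the board's x axis from its middle; the hollow is 27 mm across and 10 mm deep. An egg standing in it, blunt end up, has its centre about 20 to 21 mm above this plane
- hollow5 (a point): centre of the mouth of a hollow of the egg board, on the plane of the hollow face, 92 mm along the board's x axis from its middle; the hollow is 27 mm across and 10 mm deep. An egg standing in it, blunt end up, has its centre about 20 to 21 mm above this plane
- mug: blue mug, bystander, 82 mm across, 95 mm tall, origin under its centre
- pepper_mill: dark wooden pepper mill, bystander, 54 mm across, 148 mm tall, origin under its centre
- salt_cellar: white salt cellar, bystander, 52 mm across, 72 mm tall, origin under its centre
- teaspoon: small spoon with a wooden handle lying on the worktop, bystander, 140 mm long
Things that resemble listed ones, but are neither listed nor needed, are in the scene too. Several things look just like the egg_board: the one meant starts farthest to the robot's right. What is shaped like the egg5 but purple is not meant.

How it is judged:
On the way, in this order (a step that is already met when the one before it is completed fails the run):
1. the egg board is stood up on end (its long axis within 34 degrees of upright) while it bears on the bread bin ((angle between egg_board's own x axis and vertical below 0.6 rad or angle between egg_board's own x axis and vertical above 2.54 rad) and contact force between egg_board and bread_bin above 0.3 N).
2. the egg board lies flat on the worktop with its hollows up, let go (angle between egg_board's own z axis and vertical below 0.1 rad and height (world z) of egg_board below 0.006 m and contact force between egg_board and the fingers below 0.1 N and linear speed of egg_board below 0.03 m/s), for 0.2 s.
At the end, for the whole second after the job is handed in: The egg board lies flat on the worktop, hollows up (tilt under 6 degrees); every egg that is there sits at rest in a hollow of the board (its centre within 8 mm of the hollow's axis and 12 to 23.5 mm above the hollow face); the drawer is home (under 4 mm open) (angle between egg_board's own z axis and vertical below 0.1 rad and height (world z) of egg_board below 0.006 m and linear speed of egg_board below 0.02 m/s and linear speed of each of egg1, egg2, egg3, egg4, egg5 below 0.03 m/s and ((horizontal distance between egg1 and hollow1 below 0.008 m and z of egg1 in the frame of hollow1 between 0.012 and 0.0235 m) or (horizontal distance between egg1 and hollow2 below 0.008 m and z of egg1 in the frame of hollow2 between 0.012 and 0.0235 m) or (horizontal distance between egg1 and hollow3 below 0.008 m and z of egg1 in the frame of hollow3 between 0.012 and 0.0235 m) or (horizontal distance between egg1 and hollow4 below 0.008 m and z of egg1 in the frame of hollow4 between 0.012 and 0.0235 m) or (horizontal distance between egg1 and hollow5 below 0.008 m and z of egg1 in the frame of hollow5 between 0.012 and 0.0235 m)) and ((horizontal distance between egg2 and hollow1 below 0.008 m and z of egg2 in the frame of hollow1 between 0.012 and 0.0235 m) or (horizontal distance between egg2 and hollow2 below 0.008 m and z of egg2 in the frame of hollow2 between 0.012 and 0.0235 m) or (horizontal distance between egg2 and hollow3 below 0.008 m and z of egg2 in the frame of hollow3 between 0.012 and 0.0235 m) or (horizontal distance between egg2 and hollow4 below 0.008 m and z of egg2 in the frame of hollow4 between 0.012 and 0.0235 m) or (horizontal distance between egg2 and hollow5 below 0.008 m and z of egg2 in the frame of hollow5 between 0.012 and 0.0235 m)) and ((horizontal distance between egg3 and hollow1 below 0.008 m and z of egg3 in the frame of hollow1 between 0.012 and 0.0235 m) or (horizontal distance between egg3 and hollow2 below 0.008 m and z of egg3 in the frame of hollow2 between 0.012 and 0.0235 m) or (horizontal distance between egg3 and hollow3 below 0.008 m and z of egg3 in the frame of hollow3 between 0.012 and 0.0235 m) or (horizontal distance between egg3 and hollow4 below 0.008 m and z of egg3 in the frame of hollow4 between 0.012 and 0.0235 m) or (horizontal distance between egg3 and hollow5 below 0.008 m and z of egg3 in the frame of hollow5 between 0.012 and 0.0235 m)) and ((horizontal distance between egg4 and hollow1 below 0.008 m and z of egg4 in the frame of hollow1 between 0.012 and 0.0235 m) or (horizontal distance between egg4 and hollow2 below 0.008 m and z of egg4 in the frame of hollow2 between 0.012 and 0.0235 m) or (horizontal distance between egg4 and hollow3 below 0.008 m and z of egg4 in the frame of hollow3 between 0.012 and 0.0235 m) or (horizontal distance between egg4 and hollow4 below 0.008 m and z of egg4 in the frame of hollow4 between 0.012 and 0.0235 m) or (horizontal distance between egg4 and hollow5 below 0.008 m and z of egg4 in the frame of hollow5 between 0.012 and 0.0235 m)) and ((horizontal distance between egg5 and hollow1 below 0.008 m and z of egg5 in the frame of hollow1 between 0.012 and 0.0235 m) or (horizontal distance between egg5 and hollow2 below 0.008 m and z of egg5 in the frame of hollow2 between 0.012 and 0.0235 m) or (horizontal distance between egg5 and hollow3 below 0.008 m and z of egg5 in the frame of hollow3 between 0.012 and 0.0235 m) or (horizontal distance between egg5 and hollow4 below 0.008 m and z of egg5 in the frame of hollow4 between 0.012 and 0.0235 m) or (horizontal distance between egg5 and hollow5 below 0.008 m and z of egg5 in the frame of hollow5 between 0.012 and 0.0235 m)) and value of joint egg_drawer below 0.004 m); the robot touches nothing.
It fails at once if the mug, pepper mill or salt cellar is knocked over or moved more than 4 cm (distance of any of mug, pepper_mill, salt_cellar from where it was at the start of the episode above 0.04 m or angle between any of mug, pepper_mill, salt_cellar's own z axis and vertical above 0.5 rad).
It fails at once if the teaspoon is moved more than 4 cm (distance of teaspoon from where it was at the start of the episode above 0.04 m).
It fails at once if an egg is dropped (free of the fingers and faster than 0.9 m/s, a fall of about 4 cm) ((linear speed of egg1 above 0.9 m/s and contact force between egg1 and the fingers below 0.05 N) or (linear speed of egg2 above 0.9 m/s and contact force between egg2 and the fingers below 0.05 N) or (linear speed of egg3 above 0.9 m/s and contact force between egg3 and the fingers below 0.05 N) or (linear speed of egg4 above 0.9 m/s and contact force between egg4 and the fingers below 0.05 N) or (linear speed of egg5 above 0.9 m/s and contact force between egg5 and the fingers below 0.05 N)).
Of egg1, egg2, egg3, egg4, egg5 only 3 to 5 are there at a start; the rules pass over those that are not, and their reading is None.
At some moment in a run one of egg_board may be knocked a few centimetres aside while the robot is not near it.
It also fails if it takes over 210 s, if anything falls off the work surface, if the arm or the gripper's body presses on something with over 40 N, if the wrist force passes 120 N, or if a joint passes its speed limit or range.

## Robot

A 7-joint arm with a two-finger parallel gripper is mounted at the origin on the work surface. World frame = base frame: x ahead of the robot, y to its left, z up, the work surface at z = 0. Lengths are in m, angles in rad, forces in N, time in s.
With the tool pointing down it reaches from about 0.35 to 0.9 m from the base axis. Payload 8.1 kg.
Tool frame: the origin (TCP) lies between the finger pads; the fingertips stand 25 mm ahead of it and the grasp point (between the pads) lies 6 mm ahead of it; z points along the fingers, y is the line along which they close (so a half turn about z gives the same grasp; the last joint's range is limited). The gripper opens to 92 mm and grips with 3 to 60 N. Pads are 19 mm wide; open, the fingers measure 130 mm over their backs; the gripper's body (75 mm by 190 mm) begins 47 mm behind the grasp point.
Start: joints at [1.151, 0.434, 0.025, 1.573, -0.012, 1.134, -0.075], TCP at [0.195, -0.594, 0.252] pointing down, gripper open.
Joint ranges: [-2.62, 2.62], [-0.44, 2.09], [-1.27, 1.32], [0.08, 2.57], [-1.32, 4.46], [0.12, 2], [-2.74, 2.74]. Speed limits (rad/s): [2.22, 2.22, 3.01, 3.01, 3.14, 3.14, 3.14].

## Interface

Orientations are given as a unit quaternion [x, y, z, w].
In Python, from cell import read_state, camera, camera_params, close_job gives the robot as it stands.
- The arm moves only by the tool send_rows, never from a script. Its argument "rows" is a list that holds one entry, the list of rows, each a list of 5 numbers: the gripper command: -1 is shut, 1 is fully open, values between are in proportion, then the shift along the tool's x, y, z in mm, then the turn about the tool's z in rad. A call has 1 to 20 rows; each row shifts and turns the commanded pose from where the row before left it, along the tool's axes as they then stand; what a row does not reach is not made up. A row lasts 1/8 s, in which the tool goes at most 62.5 mm and 10.7 degrees, less where a joint would pass 70% of its speed; a pose out of reach is approached as far as the arm can. A call with a gripper value outside its range is refused whole. The fingers move at their own pace and stop on an object; "squeeze" is the grip in N (left out, the last holds). Time passes only in rows, so rows that do not move let the fingers close. It gives the time, the measured TCP pose, the force, the opening and the grip force at its end, in the units of the state.
- read_state(): the state, without advancing time (a new reading comes with each control period).
- camera(name): name is "scene" or "top"; returns the picture (400x640x3 uint8, red, green, blue); there is no depth.
- camera_params(name): a dict with "intrinsics" (3x3 intrinsics, pixels), "eye" and "rotation" of the camera in the world. Camera axes: x right, y up, looking along -z (the intrinsics and any distortion apply to the point x, -y, -z); pixel columns grow to the right and rows downward; lengths in m; the calibration is good to about 2 mm. A picture is of the moment at which its call begins. camera_params takes no time and is no camera call.
- close_job(): hands the job in; it is judged then, once.
The state is a dict: "time": time; "qpos": joint angles; "joint_velocities": joint speeds; "tau": joint torques, N m; "position": TCP position; "tool_rot": TCP orientation; "wrist_force": force on the tool from outside, world axes, zero at the start; "moment": the same for the moment, N m; "finger_gap": finger opening in m; "gripper_force": force on a finger pad.
Only numpy, scipy, OpenCV 4.12 (cv2) and the standard library are available. Lean on these libraries where they do the work, as an engineer would, in place of code of your own. Each camera call takes 0.05 s, during which the arm holds its last target. There are 200 camera calls.

## Working session

There is one attempt and no reset: what is moved stays moved. The work goes in short steps, Python scripts to look and compute and a tool call to move; the robot and the scene stay as the last step left them, time stands still between calls to the robot, and variables do not carry over. Pictures are saved under pics/ and viewed, at most 14 in all, crops included, and the job is handed in when it is done.

Besides the shell and the picture viewer there is one more tool, called after "Emit:" in YAML: its name, and indented under it one key for each argument. send_rows: Moves the arm, as the interface text tells. Its arguments: {"type":"object","properties":{"rows":{"type":"array"},"squeeze":{"type":"number"}},"required":["rows"]}

```bash
mkdir -p pics; cat > h.py <<'E'
import numpy as np, cv2
from cell import read_state, camera, camera_params, close_job
def save(n,f,crop=None,s=1):
    im=camera(n)
    cv2.imwrite('pics/raw_'+f,im[:,:,::-1])
    if crop: im=im[crop[1]:crop[3],crop[0]:crop[2]]
    im=cv2.resize(im,None,fx=s,fy=s,interpolation=cv2.INTER_CUBIC)
    cv2.imwrite('pics/'+f,im[:,:,::-1])
def P(n,u,v,z):
    c=camera_params(n);K=np.array(c['intrinsics']);R=np.array(c['rotation']);e=np.array(c['eye'])
    d=np.linalg.inv(K)@[u,v,1];d=R@[d[0],-d[1],-d[2]]
    return e+d*(z-e[2])/d[2]
def pix(n,p):
    c=camera_params(n);K=np.array(c['intrinsics']);R=np.array(c['rotation']);e=np.array(c['eye'])
    q=R.T@(np.array(p)-e);q=K@[q[0],-q[1],-q[2]];return q[:2]/q[2]
E
python3 - <<'E'
from h import *
save('top','top0.png',s=1.25);save('scene','sc0.png',s=1.25)
for n in('top','scene'):print(camera_params(n))
print(read_state())
E
```

```text
{'intrinsics': array([[471.29929512,   0.        , 317.41369319],
       [  0.        , 471.29929512, 200.74587325],
       [  0.        ,   0.        ,   1.        ]]), 'eye': array([0.21929903, 0.12046781, 1.33214536]), 'rotation': array([-0.07367001,  0.07539083,  0.71877721, -0.68720322])}
{'intrinsics': array([[396.9391778 ,   0.        , 321.98101878],
       [  0.        , 396.9391778 , 190.10577274],
       [  0.        ,   0.        ,   1.        ]]), 'eye': array([ 0.96241399, -0.69279478,  0.68212399]), 'rotation': array([0.46428901, 0.11707161, 0.22692201, 0.84807804])}
{'time': 0.1, 'qpos': array([ 1.15140949,  0.43515891,  0.02499369,  1.57400684, -0.01158885,
        1.13402835, -0.07509861]), 'joint_velocities': array([ 0.00179661, -0.00127053,  0.00028646, -0.00288182, -0.00084223,
       -0.00104458, -0.00032314]), 'tau': array([ 3.92715301e-03, -6.69132757e+01,  9.88596641e-01, -3.15147221e+01,
       -6.03706576e-02,  3.74093943e-02,  9.11717984e-05]), 'position': array([ 0.19449905, -0.59350861,  0.25101991]), 'tool_rot': array([ 9.87488134e-01,  1.57691642e-01, -1.88636869e-04, -7.03461608e-04]), 'wrist_force': array([-0.15103493,  0.23870014, -0.47762269]), 'moment': array([ 0.04087372, -0.01237043, -0.00410054]), 'gripper_force': 0.0, 'finger_gap': 0.09163036841204096}
```

```bash
python3 - <<'E'
s=open('h.py').read()
s=s.replace("R=np.array(c['rotation'])","R=Rot.from_quat(c['rotation']).as_matrix()").replace("import numpy as np, cv2","import numpy as np, cv2\nfrom scipy.spatial.transform import Rotation as Rot")
open('h.py','w').write(s)
E
python3 -c "
from h import *
print(Rot.from_quat(read_state()['tool_rot']).as_matrix(), pix('top',[0.1945,-.5935,.25]))"
```

```text
[[ 9.50266621e-01  3.11436985e-01 -5.94413371e-04]
 [ 3.11437516e-01 -9.50265703e-01  1.32982707e-03]
 [-1.50693307e-04 -1.44881290e-03 -9.99998939e-01]] [636.74042064 298.55384875]
```

View pics/top0.png

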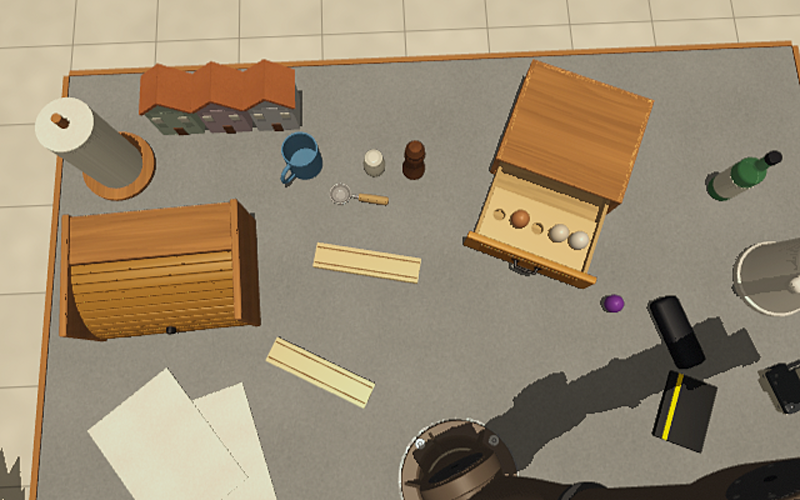

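View pics/sc0.png

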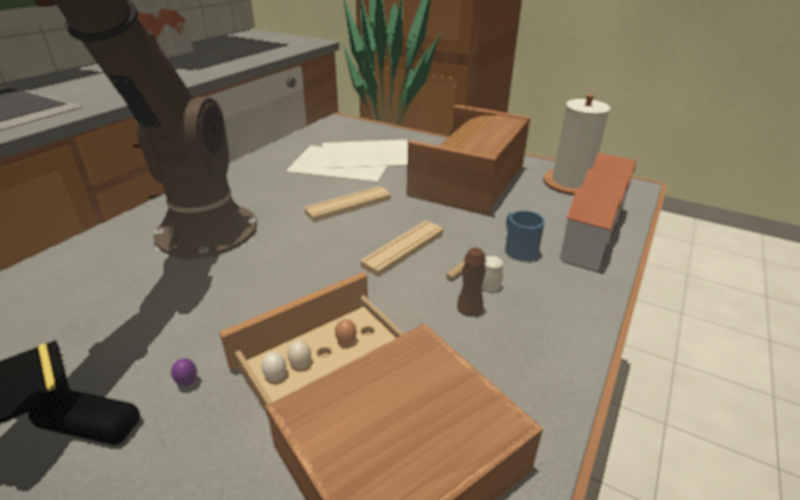

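The top view shows three eggs at (519,219), (559,233) and (578,240), with two look-alike boards at (367,262) and (320,372). The bin's end panel is at x≈245. I'll enlarge the board and drawer to measure them.

```bash
python3 - <<'E'
from h import *
im=cv2.imread('pics/raw_top0.png')
cv2.imwrite('pics/c1.png',cv2.resize(im[140:280,170:350],None,fx=4,fy=4,interpolation=cv2.INTER_CUBIC))
cv2.imwrite('pics/c2.png',cv2.resize(im[120:250,350:530],None,fx=4,fy=4,interpolation=cv2.INTER_CUBIC))
for u,v in((367,262),(320,372)):print(P('top',u/1.25,v/1.25,.02))
E
```

```text
[0.47786184 0.1795257  0.02      ]
[0.23807924 0.29033746 0.02      ]
```

View pics/c1.png

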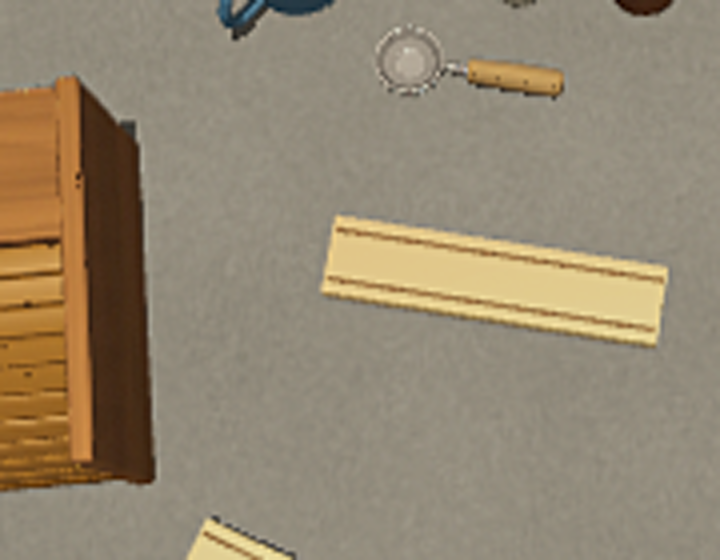

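View pics/c2.png

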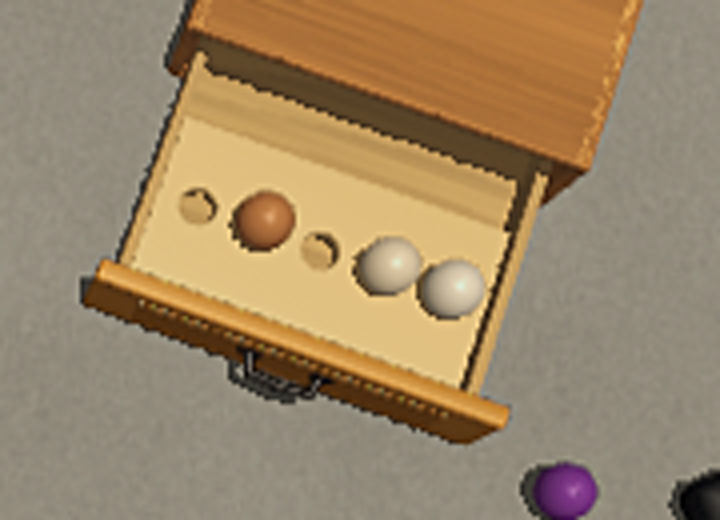

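The chosen board's top corners in the crop are (336,216), (668,268), (656,346) and (322,293). The panel's foot runs from (137,150) to (155,482). The eggs are at (264,220), (389,265) and (452,289), and the empty holes at (198,205) and (320,251).

```bash
python3 - <<'E'
from h import *
np.set_printoptions(precision=4,suppress=True)
q=lambda o,p,z:P('top',o[0]+p[0]/4-.4,o[1]+p[1]/4-.4,z)
c=[q((170,140),p,.02) for p in((336,216),(668,268),(656,346),(322,293))]
c=np.array(c);print(c,c.mean(0))
print([np.linalg.norm(c[i]-c[i-1]) for i in range(4)])
d=c[0]-c[1]+c[3]-c[2];print('board dir deg from +y',np.degrees(np.arctan2(-d[0],d[1])))
a=q((170,140),(75,78),.17);b=q((170,140),(92,460),.17);f=q((170,140),(155,482),0);g=q((170,140),(137,150),0)
print('bin',a,b,f,g)
d=a-b;print(np.linalg.norm(d),'panel normal deg from -y', np.degrees(np.arctan2(d[1],d[0])))
e=[q((350,120),p,z) for p,z in(((198,205),.032),((264,220),.052),((320,251),.032),((389,265),.052),((452,289),.052))]
print('eggs',np.array(e))
fr=[q((350,120),p,.092) for p in((105,262),(508,412))];print('front',np.array(fr))
for u,v in((162,103),(100,85),(137,98),(103,148)): pass
d=e[0]-e[4];print(np.linalg.norm(d),np.degrees(np.arctan2(-d[0],d[1])))
for n,u,v in(('mug',302,160),('salt',374,162),('mill',414,160)):print(n,P('top',u/1.25,v/1.25,.07))
print('spoon',q((170,140),(410,60),.01),q((170,140),(560,85),.01),'purple',q((350,120),(565,490),.02))
E
```

```text
[[0.5296 0.2921 0.02  ]
 [0.481  0.0572 0.02  ]
 [0.4255 0.0687 0.02  ]
 [0.474  0.303  0.02  ]] [0.4775 0.1802 0.02  ]
[np.float64(0.05656322478150746), np.float64(0.23986245197533415), np.float64(0.05668682753412562), np.float64(0.23928340827823957)]
board dir deg from +y -11.68989281882071
bin [0.5928 0.4388 0.17  ] [0.3467 0.4252 0.17  ] [0.3478 0.4252 0.    ] [0.5904 0.4393 0.    ]
0.2464571708343742 panel normal deg from -y 3.1603265568024983
eggs [[ 0.5747 -0.1262  0.032 ]
 [ 0.5562 -0.1678  0.052 ]
 [ 0.5369 -0.2101  0.032 ]
 [ 0.5198 -0.2522  0.052 ]
 [ 0.5007 -0.2942  0.052 ]]
front [[ 0.5212 -0.0487  0.092 ]
 [ 0.4065 -0.3093  0.092 ]]
0.1846895706937148 -23.770650797638442
mug [0.7101 0.3165 0.07  ]
salt [0.6979 0.1536 0.07  ]
mill [0.6985 0.0629 0.07  ]
spoon [0.6468 0.2373 0.01  ] [0.6228 0.1283 0.01  ] purple [ 0.3606 -0.3676  0.02  ]
```

```bash
cat >> h.py <<'E'
def go(x,y,z,yaw=None):
    "delta from the present pose in the tool axes (mm), and turn (yaw: world angle of tool x, deg)"
    s=read_state();R=Rot.from_quat(s['tool_rot']).as_matrix();p=s['position']
    yw=np.degrees(np.arctan2(R[1,0],R[0,0]))
    print('t',round(s['time'],2),'pos',p.round(4),'yaw',round(yw,2),'q',s['qpos'].round(2),'F',s['wrist_force'].round(2),'gap',round(s['finger_gap'],4),s['gripper_force'])
    d=R.T@(np.array([x,y,z])-p)*1000
    print('tool delta mm',d.round(1), 'turn', None if yaw is None else round(-np.radians((yaw-yw+180)%360-180),3))
E
```

Emit:
send_rows:
  rows:
    - [[1,25.7,-31.4,0,0],[1,25.7,-31.4,0,0],[1,25.7,-31.4,0,0],[1,25.7,-31.4,0,0],[1,25.7,-31.4,0,0],[1,25.7,-31.4,0,0],[1,25.7,-31.4,0,0],[1,25.7,-31.4,0,0],[1,25.7,-31.4,0,0],[1,25.7,-31.4,0,0],[1,25.7,-31.4,0,0],[1,25.7,-31.4,0,0],[1,25.7,-31.4,0,0],[1,25.7,-31.4,0,0],[1,25.7,-31.4,0,0],[1,25.7,-31.4,0,0],[1,25.7,-31.4,0,0],[1,25.7,-31.4,0,0]]

```text
time: 2.35
position: [0.4584, 0.0884, 0.2515]
tool_rot: [0.988, 0.158, -0.0, 0.0]
wrist_force: [0.8, -1.0, 0.1]
finger_gap: 0.0919
gripper_force: 0.0
```

Emit:
send_rows:
  rows:
    - [[1,0,0,0,-0.15],[1,0,0,0,-0.15],[1,0,0,0,-0.15],[1,0,0,0,-0.15],[1,0,0,0,-0.15],[1,0,0,0,-0.15],[1,0,0,0,-0.15],[1,0,0,0,0],[1,0,0,0,0]]

```text
time: 3.48
position: [0.4582, 0.0871, 0.2516]
tool_rot: [0.777, 0.63, -0.0, -0.0]
wrist_force: [-0.3, -0.1, -0.4]
finger_gap: 0.092
gripper_force: 0.0
```

```bash
python3 -c "
from h import *
go(.4582,.087,.06,78.3)"
```

```text
t 3.48 pos [0.4582 0.0871 0.2516] yaw 78.11 q [ 0.28  0.25 -0.69  1.9   0.18  1.05 -0.7 ] F [-0.34 -0.09 -0.37] gap 0.092 0.0
tool delta mm [-1.000e-01  1.000e-01  1.916e+02] turn -0.003
```

Emit:
send_rows:
  rows:
    - [[1,0,0,40,0],[1,0,0,40,0],[1,0,0,40,0],[1,0,0,40,0],[1,0,0,25,0],[1,0,0,20,0],[1,0,0,18,0],[1,0,0,0,0],[-1,0,0,0,0],[-1,0,0,0,0],[-1,0,0,0,0],[-1,0,0,0,0],[-1,0,0,0,0],[-1,0,0,0,0]]
  squeeze: 12

```text
time: 5.22
position: [0.4584, 0.0872, 0.029]
tool_rot: [0.776, 0.631, 0.0, 0.0]
wrist_force: [-1.3, -0.9, 6.4]
finger_gap: 0.0562
gripper_force: 12.0
```

```bash
python3 -c "
from h import *
go(.4582,.087,.028,93.16)
save('top','t1.png',(170,120,370,270),4)"
```

```text
t 5.22 pos [0.4584 0.0872 0.029 ] yaw 78.3 q [ 0.08  0.57 -0.5   2.14  0.51  0.55 -1.01] F [-1.32 -0.86  6.39] gap 0.0562 12.000626027584076
tool delta mm [-0.2 -0.2  1. ] turn -0.259
```

View pics/t1.png

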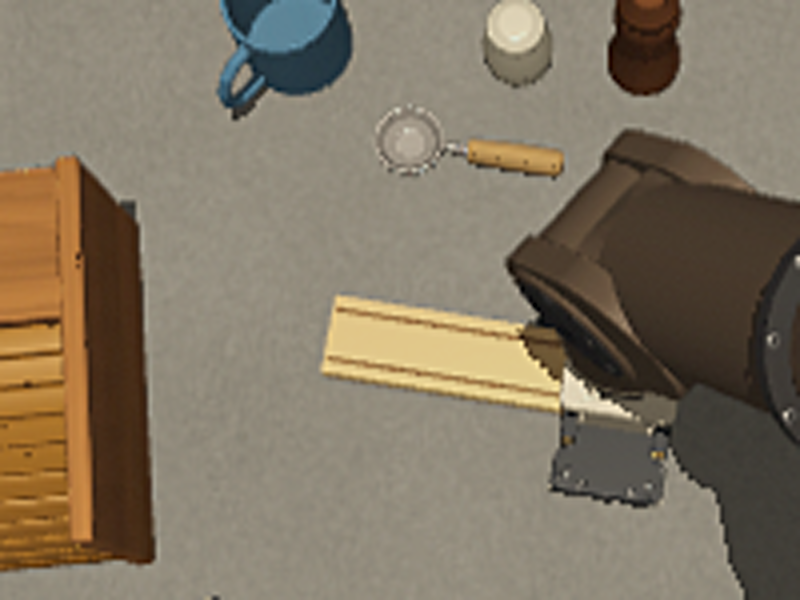

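The board is gripped: the gap reads 56 mm and its far end is still about 13 cm from the panel. Next I square it up and push it to the panel.

Emit:
send_rows:
  rows:
    - [[-1,0,0,-1,-0.13],[-1,0,0,0,-0.13],[-1,10,0,0,0],[-1,10,0,0,0],[-1,10,0,0,0],[-1,10,0,0,0],[-1,10,0,0,0],[-1,10,0,0,0],[-1,10,0,0,0],[-1,10,0,0,0],[-1,10,0,0,0],[-1,10,0,0,0],[-1,10,0,0,0],[-1,10,0,0,0],[-1,3,0,0,0],[-1,3,0,0,0],[-1,3,0,0,0]]

```text
time: 7.4
position: [0.4508, 0.214, 0.0293]
tool_rot: [0.688, 0.726, -0.002, 0.001]
wrist_force: [1.1, -9.5, -1.1]
finger_gap: 0.0561
gripper_force: 12.0
```

```bash
python3 -c "
from h import *
go(.4512,.216,.03,93.16)"
```

```text
t 7.4 pos [0.4508 0.214  0.0293] yaw 93.12 q [-0.14  0.62 -0.56  2.05  0.56  0.63 -1.03] F [ 1.05 -9.51 -1.13] gap 0.0561 12.00202614068985
tool delta mm [ 2.   0.5 -0.7] turn -0.001
```

Emit:
send_rows:
  rows:
    - [[-1,1,0,-18.5,0],[-1,1.7,0,-18.5,0],[-1,2.3,0,-18.3,0],[-1,5,0,-17.5,0],[-1,6.5,0,-17,0],[-1,7.8,0,-16.2,0],[-1,9.4,0,-15.5,0],[-1,10.8,0,-14.3,0],[-1,12.1,0,-13,0],[-1,13.3,0,-12,0],[-1,14.4,0,-10.6,0],[-1,15.4,0,-9.3,0],[-1,0,0,0,0]]

```text
time: 9.02
position: [0.4452, 0.3176, 0.2111]
tool_rot: [0.686, 0.727, 0.001, -0.0]
wrist_force: [0.1, 0.6, -1.0]
finger_gap: 0.0561
gripper_force: 12.0
```

```bash
python3 -c "
from h import *
go(.4512,.3,.2,93.16)
save('scene','s1.png',(200,50,480,270),2.8)"
```

```text
t 9.03 pos [0.4452 0.3176 0.2111] yaw 93.32 q [-0.19  0.45 -0.73  1.78  0.34  1.05 -0.98] F [ 0.12  0.57 -0.99] gap 0.0561 11.999930329620838
tool delta mm [-18.    5.   11.1] turn 0.003
```

View pics/s1.png

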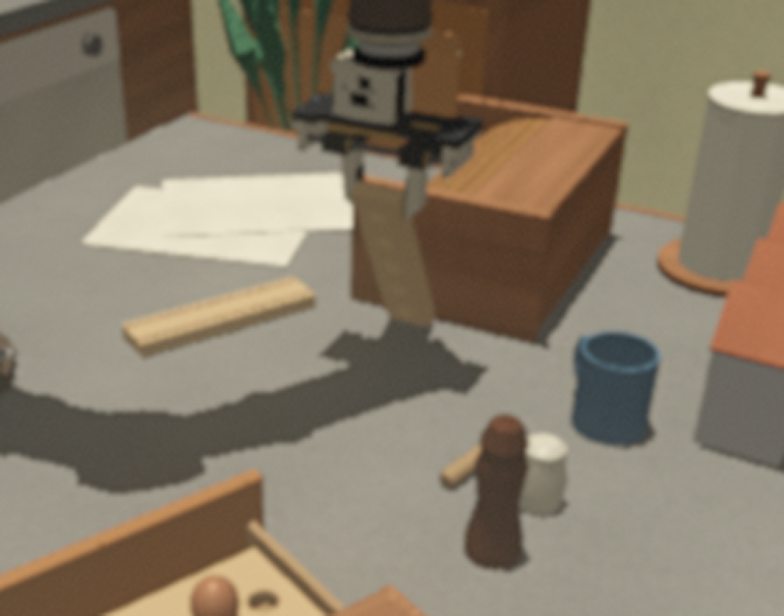

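The board is turning between the pads as it should, at about 60° with its foot at the panel. I'll continue to vertical and then press its upper part past the panel's top edge.

Emit:
send_rows:
  rows:
    - [[-1,16.4,0,-7.8,0],[-1,17,0,-6.3,0],[-1,17.6,0,-4.7,0],[-1,18,0,-3,0],[-1,18.4,0,-1.5,0],[-1,18.5,0,-1,0],[-1,0,0,-3,0],[-1,4,0,-1,0],[-1,4,0,0,0],[-1,4,0,0,0],[-1,0,0,0,0],[-1,0,0,0,0]]

```text
time: 10.58
position: [0.4391, 0.4331, 0.2386]
tool_rot: [0.687, 0.726, 0.0, 0.0]
wrist_force: [1.8, -1.7, -1.6]
finger_gap: 0.0558
gripper_force: 12.0
```

```bash
python3 -c "
from h import *
go(.4512,.3,.2,93.16)
save('scene','s2.png',(200,30,480,210),2.8)"
```

```text
t 10.57 pos [0.4391 0.4331 0.2386] yaw 93.18 q [-0.4   0.53 -0.71  1.57  0.37  1.18 -1.12] F [ 1.78 -1.65 -1.61] gap 0.0558 11.998967081308365
tool delta mm [-133.6    4.7   38.7] turn 0.0
```

View pics/s2.png

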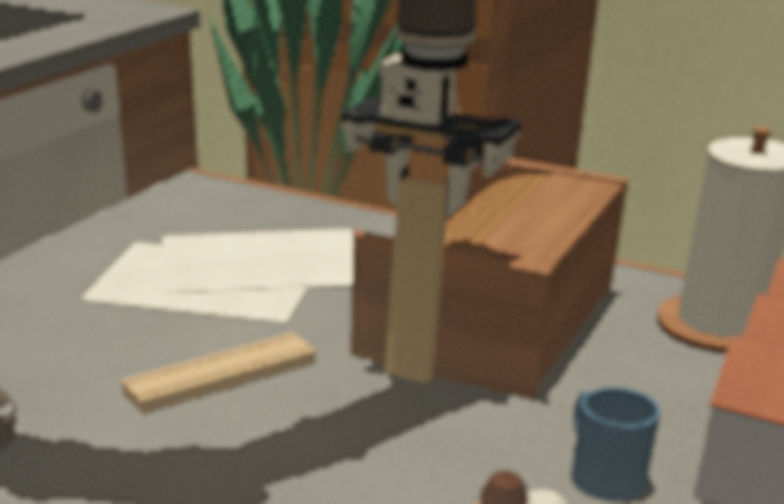

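It now leans past vertical and bears on the panel. Next I back off, turn it half round and look again.

Emit:
send_rows:
  rows:
    - [[-1,-5,0,-4,0],[-1,-19,0,-4,0],[-1,-19,0,0,0],[-1,-19,0,0,0],[-1,-19,0,0,0],[-1,-19,0,0,0],[-1,0,0,0,0]]

```text
time: 11.5
position: [0.4451, 0.3313, 0.2466]
tool_rot: [0.688, 0.726, -0.0, 0.001]
wrist_force: [-0.3, -0.1, -1.1]
finger_gap: 0.0561
gripper_force: 12.0
```

Emit:
send_rows:
  rows:
    - [[-1,0,0,0,0.1745],[-1,0,0,0,0.1745],[-1,0,0,0,0.1745],[-1,0,0,0,0.1745],[-1,0,0,0,0.1745],[-1,0,0,0,0.1745],[-1,0,0,0,0.1745],[-1,0,0,0,0.1745],[-1,0,0,0,0.1745],[-1,0,0,0,0.1745],[-1,0,0,0,0.1745],[-1,0,0,0,0.1745],[-1,0,0,0,0.1745],[-1,0,0,0,0.1745],[-1,0,0,0,0.1745],[-1,0,0,0,0.1745],[-1,0,0,0,0.1745],[-1,0,0,0,0.1745],[-1,0,0,0,0]]

```text
time: 13.88
position: [0.4522, 0.3215, 0.2161]
tool_rot: [0.823, -0.568, -0.015, 0.018]
wrist_force: [0.9, -0.2, -1.6]
finger_gap: 0.0561
gripper_force: 12.0
```

```bash
python3 -c "
from h import *
go(.44,.4,.2,-86.84)
save('scene','s3.png',(200,30,480,210),2.8)"
```

```text
t 13.88 pos [0.4522 0.3215 0.2161] yaw -69.21 q [-1.5   0.7   1.31  1.82 -0.71  1.26 -2.74] F [ 0.9  -0.25 -1.57] gap 0.0561 11.96793510694988
tool delta mm [-77.7 -17.2  15.6] turn 0.308
```

View pics/s3.png

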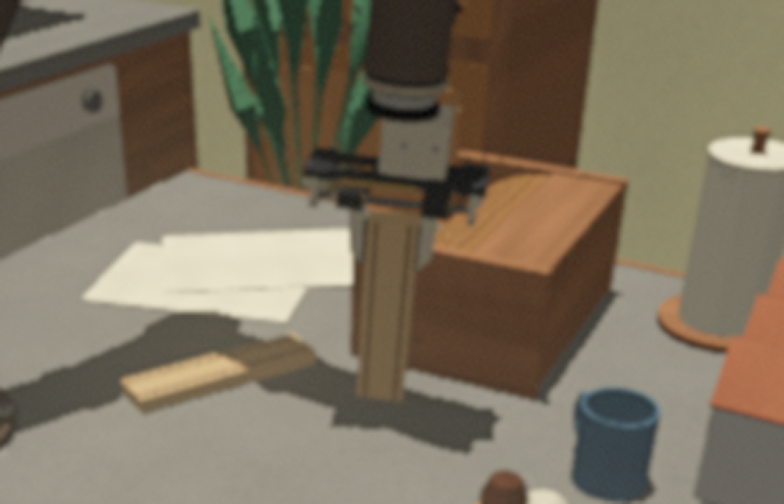

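The plain face with its two lines now faces the camera. The arm stopped at 162° on a joint limit, which is enough, so I'll work out the tilt from the picture.

```bash
python3 -c "
from h import *
for z in(0,.01,.02):print('bottom',P('scene',200+380/2.8,30+400/2.8,z))
print('top',P('scene',200+390/2.8,30+215/2.8,.22))
s=read_state();print(s['qpos'],Rot.from_quat(s['tool_rot']).as_matrix())"
```

```text
bottom [0.43348969 0.35057836 0.        ]
bottom [0.44124377 0.33528242 0.01      ]
bottom [0.44899785 0.31998647 0.02      ]
top [0.41803537 0.38960696 0.22      ]
[-1.49504281  0.6974999   1.31514648  1.817502   -0.70946228  1.26024387
 -2.74148715] [[ 0.35409554 -0.93427321 -0.04183211]
 [-0.93520073 -0.35392894 -0.01157194]
 [-0.00399424  0.04321899 -0.99905764]]
```

Emit:
send_rows:
  rows:
    - [[-1,0,0,2,0],[-1,12,0,3,0],[-1,12,0,4,0],[-1,12,0,5,0],[-1,12,0,6,0],[-1,0,0,0,0]]
  squeeze: 7

```text
time: 14.68
position: [0.4712, 0.2715, 0.1992]
tool_rot: [0.821, -0.571, -0.014, 0.015]
wrist_force: [0.1, -3.2, 6.5]
finger_gap: 0.0559
gripper_force: 7.0
```

```bash
python3 -c "
from h import *
go(.44,.4,.2,-86.84)
save('scene','s4.png',(200,30,480,210),2.8)"
```

```text
t 14.68 pos [0.4712 0.2715 0.1992] yaw -69.63 q [-1.41  0.69  1.29  1.87 -0.71  1.21 -2.65] F [ 0.14 -3.21  6.46] gap 0.0559 6.989893410354853
tool delta mm [-131.3  -15.4   -0.7] turn 0.3
```

View pics/s4.png

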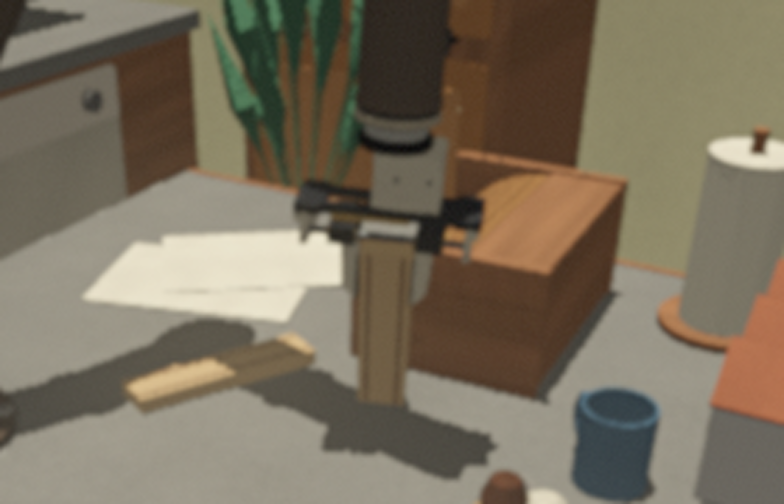

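The foot stays put at (380,403) while the board turns over. I'll keep going down the arc.

Emit:
send_rows:
  rows:
    - [[-1,11.5,0,6,0],[-1,11,0,7,0],[-1,10.5,0,8,0],[-1,10,0,8.5,0],[-1,9.5,0,9,0],[-1,9,0,9.5,0],[-1,8.5,0,10,0],[-1,8,0,10.5,0],[-1,7,0,11,0],[-1,6,0,11.5,0],[-1,6,0,11.5,0],[-1,0,0,0,0]]

```text
time: 16.23
position: [0.4994, 0.1818, 0.0944]
tool_rot: [0.822, -0.57, -0.015, 0.016]
wrist_force: [-0.0, 0.5, -0.8]
finger_gap: 0.0561
gripper_force: 7.0
```

```bash
python3 -c "
from h import *
go(.44,.4,.2,-86.84)
save('scene','s5.png',(200,30,480,210),2.8)"
```

```text
t 16.23 pos [0.4994 0.1818 0.0944] yaw -69.46 q [-1.16  0.77  1.13  1.99 -0.84  1.   -2.38] F [-0.03  0.47 -0.77] gap 0.0561 6.997090674049105
tool delta mm [-225.7  -16.4 -105.1] turn 0.303
```

View pics/s5.png

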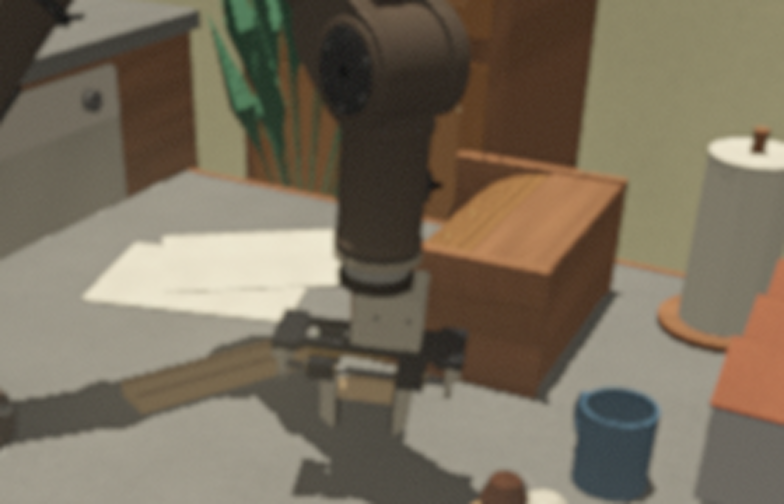

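Emit:
send_rows:
  rows:
    - [[-1,5,0,11,0],[-1,4,0,11,0],[-1,2,0,11,0],[-1,1,0,10,0],[-1,0,0,10,0],[-1,0,0,7,0],[-1,0,0,3,0],[-1,0,0,0,0]]

```text
time: 17.27
position: [0.5014, 0.1706, 0.0322]
tool_rot: [0.822, -0.569, -0.014, 0.016]
wrist_force: [-0.6, -0.5, -0.7]
finger_gap: 0.0557
gripper_force: 7.0
```

```bash
python3 -c "
from h import *
go(.44,.4,.03,-86.84)"
```

```text
t 17.27 pos [0.5014 0.1706 0.0322] yaw -69.41 q [-1.08  0.84  1.02  2.03 -0.95  0.9  -2.28] F [-0.61 -0.49 -0.74] gap 0.0557 6.9988469837699085
tool delta mm [-236.3  -23.3    2.6] turn 0.304
```

Emit:
send_rows:
  rows:
    - [[-1,0,0,2,0],[-1,0,0,0,0],[1,0,0,0,0],[1,0,0,0,0],[1,0,0,0,0],[1,0,0,-20,0],[1,0,0,-40,0],[1,0,0,-40,0],[1,0,0,-40,0],[1,0,0,-30,0],[1,0,0,0,0]]

```text
time: 18.65
position: [0.5096, 0.1721, 0.2021]
tool_rot: [0.822, -0.569, -0.013, 0.014]
wrist_force: [-0.3, 0.3, -0.6]
finger_gap: 0.0916
gripper_force: 0.0
```

Emit:
send_rows:
  rows:
    - [[1,40,0,0,-0.17],[1,40,0,0,-0.17],[1,40,0,0,-0.17],[1,40,0,0,-0.17],[1,30,10,0,-0.17],[1,30,10,0,-0.17],[1,30,10,0,0],[1,0,0,0,0]]

```text
time: 19.65
position: [0.6722, -0.0176, 0.1937]
tool_rot: [0.995, -0.097, -0.021, 0.007]
wrist_force: [0.5, -0.1, -1.4]
finger_gap: 0.092
gripper_force: 0.0
```

```bash
python3 -c "
from h import *
go(.5007,-.2942,.2,-23.8)
save('top','t2.png',(200,120,400,270),4)"
```

```text
t 19.65 pos [ 0.6722 -0.0176  0.1937] yaw -11.13 q [-0.54  0.7   0.83  1.52 -0.52  1.2  -1.38] F [ 0.46 -0.06 -1.4 ] gap 0.092 0.0
tool delta mm [-115.1  304.5    3.6] turn 0.221
```

View pics/t2.png

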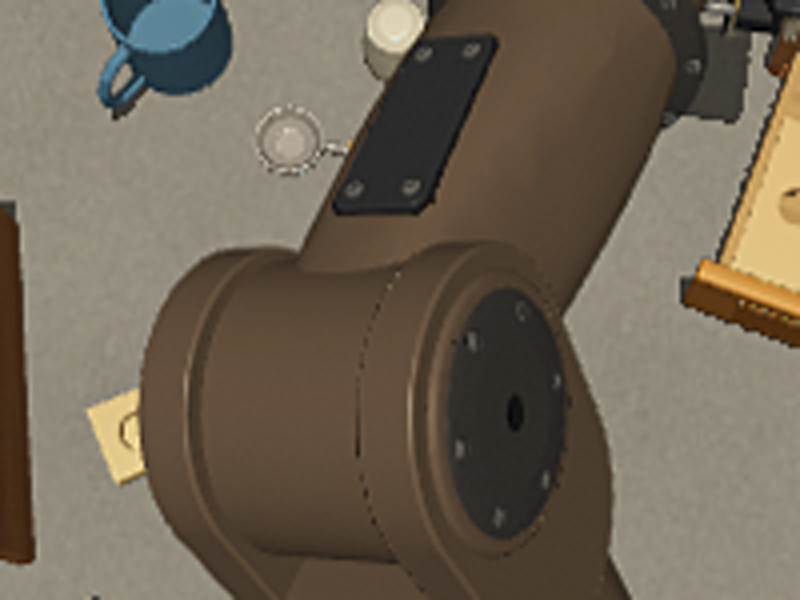

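The first hollow shows at (130,430), so the board lies hollows up. Now I go to the eggs.

Emit:
send_rows:
  rows:
    - [[0.4,-11.5,30.5,0,0],[0.4,-11.5,30.5,0,0],[0.4,-11.5,30.5,0,0],[0.4,-11.5,30.5,0,0],[0.4,-11.5,30.5,0,0],[0.4,-11.5,30.5,0,0],[0.4,-11.5,30.5,0,0],[0.4,-11.5,30.5,0,0],[0.4,-11.5,30.5,0,0],[0.4,-11.5,30.5,0,0]]

```text
time: 20.95
position: [0.4999, -0.2923, 0.2041]
tool_rot: [0.995, -0.095, -0.02, 0.006]
wrist_force: [-0.3, -0.7, 0.5]
finger_gap: 0.0644
gripper_force: 0.0
```

Emit:
send_rows:
  rows:
    - [[0.4,0,0,0,-0.15],[0.4,0,0,0,-0.15],[0.4,0,0,0,-0.15],[0.4,0,0,0,-0.15],[0.4,0,0,0,-0.15],[0.4,0,0,0,-0.15],[0.4,0,0,0,-0.15],[0.4,0,0,0,-0.15],[0.4,0,0,0,-0.15],[0.4,0,0,0,0]]

```text
time: 22.2
position: [0.5005, -0.2919, 0.2043]
tool_rot: [0.837, 0.547, -0.02, -0.008]
wrist_force: [0.2, -0.2, 0.1]
finger_gap: 0.0641
gripper_force: 0.0
```

```bash
python3 -c "
from h import *
go(.5007,-.2942,.065,66.3)
print(Rot.from_quat(read_state()['tool_rot']).as_matrix()[:,2])
save('top','t3.png',(200,190,350,280),5)"
```

```text
t 22.2 pos [ 0.5005 -0.2919  0.2043] yaw 66.41 q [ 0.07  0.45  0.5   1.75 -0.21  1.03  0.23] F [ 0.15 -0.23  0.07] gap 0.0641 0.0
tool delta mm [  1.3   6.  139.2] turn 0.002
[-0.04173047 -0.00788514 -0.99909779]
```

View pics/t3.png

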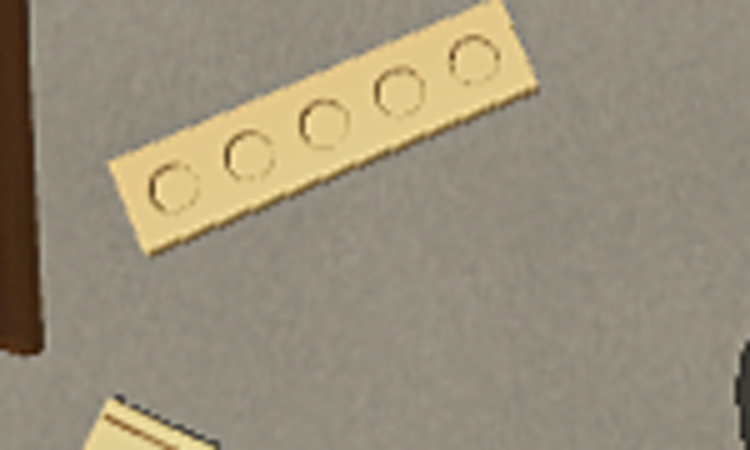

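The five hollows are clear at crop positions (174,187), (250,155), (325,124), (400,92) and (474,60). Now I grip the first egg.

Emit:
send_rows:
  rows:
    - [[0.4,1.3,6,0,0],[0.4,0,0,30,0],[0.4,0,0,30,0],[0.4,0,0,30,0],[0.4,0,0,22,0],[0.4,0,0,15,0],[0.4,0,0,12,0],[0.4,0,0,0,0],[-0.02,0,0,0,0],[-0.3,0,0,0,0],[-0.3,0,0,0,0],[-0.3,0,0,0,0]]
  squeeze: 5

```text
time: 23.75
position: [0.5013, -0.2957, 0.066]
tool_rot: [0.837, 0.547, -0.02, -0.007]
wrist_force: [-1.3, 0.3, 3.0]
finger_gap: 0.04
gripper_force: 5.0
```

```bash
python3 -c "
from h import *
np.set_printoptions(precision=4,suppress=True)
go(.5007,-.2942,.065,66.3)
H=np.array([P('top',200+u/5-.4,190+v/5-.4,.02) for u,v in((174,187),(250,155),(325,124),(400,92),(474,60))])
print(H,[np.linalg.norm(H[i]-H[i+1]) for i in range(4)]);d=H[4]-H[0];print(np.degrees(np.arctan2(d[1],d[0])))
c=H.mean(0);u=d/np.linalg.norm(d);print([(c+u*k*.046) for k in range(-2,3)])
"
```

```text
t 23.75 pos [ 0.5013 -0.2957  0.066 ] yaw 66.4 q [ 0.14  0.62  0.42  1.86 -0.32  0.76  0.32] F [-1.31  0.33  2.99] gap 0.04 5.000065863132477
tool delta mm [ 1.1 -1.1  1. ] turn 0.002
[[0.4355 0.3477 0.02  ]
 [0.4519 0.3047 0.02  ]
 [0.4677 0.262  0.02  ]
 [0.4843 0.2191 0.02  ]
 [0.5009 0.1765 0.02  ]] [np.float64(0.04602065464867489), np.float64(0.04554568348548918), np.float64(0.04601496283494909), np.float64(0.04575502730679396)]
-69.08980658005676
[array([0.4352, 0.3479, 0.02  ]), array([0.4516, 0.305 , 0.02  ]), array([0.4681, 0.262 , 0.02  ]), array([0.4845, 0.219 , 0.02  ]), array([0.5009, 0.1761, 0.02  ])]
```

```bash
cat >> h.py <<'E'
def board(f=None):
    "board centre px and angle in the top view from its pale wood"
    im=cv2.imread(f) if f else camera('top')[:,:,::-1].copy()
    if not f: cv2.imwrite('pics/last.png',im)
    h=cv2.cvtColor(im,cv2.COLOR_BGR2HSV)
    m=cv2.inRange(h,(15,50,150),(32,160,255));m=cv2.morphologyEx(m,cv2.MORPH_CLOSE,np.ones((5,5)))
    for c in cv2.findContours(m,0,2)[0]:
        if cv2.contourArea(c)>800:
            r=cv2.minAreaRect(c);print('rect',np.round(r[0],1),np.round(r[1],1),round(r[2],1),P('top',*r[0],.015).round(4))
E
python3 -c "
from h import *
board('pics/raw_t3.png')"
```

```text
rect [255.8 297.7] [88.2 22.1] 25.9 [0.238  0.2915 0.015 ]
rect [263.8 214.4] [20.8 86.4] 66.4 [0.4687 0.2647 0.015 ]
rect [406.3 170.4] [44.8 62.6] 24.8 [ 0.5798 -0.1505  0.015 ]
rect [319.5 199.5] [399. 639.] 90.0 [0.5049 0.1047 0.015 ]
```

Emit:
send_rows:
  rows:
    - [[-0.3,0,0,-5,0],[-0.3,0,0,-15,0],[-0.3,0,0,-25,0],[-0.3,0,0,-25,0],[-0.3,0,0,-25,0],[-0.3,0,0,-15,0],[-0.3,0,0,0,0]]

```text
time: 24.62
position: [0.5064, -0.295, 0.1767]
tool_rot: [0.837, 0.547, -0.019, -0.006]
wrist_force: [-0.7, -1.1, -1.3]
finger_gap: 0.0399
gripper_force: 5.0
```

```bash
python3 -c "
from h import *
go(.4681,.262,.15,110.9)
board()"
```

```text
t 24.62 pos [ 0.5064 -0.295   0.1767] yaw 66.41 q [ 0.08  0.49  0.49  1.77 -0.24  0.98  0.25] F [-0.7  -1.13 -1.28] gap 0.0399 4.999992772936821
tool delta mm [ 495.6 -257.5   22.6] turn -0.777
rect [255.8 297.7] [88.2 22. ] 25.9 [0.238  0.2915 0.015 ]
rect [263.8 214.4] [20.8 86.4] 66.4 [0.4687 0.2647 0.015 ]
rect [406.5 170.5] [45.3 62.6] 24.8 [ 0.5795 -0.1511  0.015 ]
rect [319.5 199.5] [399. 639.] 90.0 [0.5049 0.1047 0.015 ]
```

Emit:
send_rows:
  rows:
    - [[-0.3,15,-8,0,0],[-0.3,28,-14.5,0,0],[-0.3,28,-14.5,0,0],[-0.3,28,-14.5,0,0],[-0.3,28,-14.5,0,0],[-0.3,28,-14.5,0,0],[-0.3,28,-14.5,0,0],[-0.3,28,-14.5,0,0],[-0.3,28,-14.5,0,0],[-0.3,28,-14.5,0,0],[-0.3,28,-14.5,0,0],[-0.3,28,-14.5,0,0],[-0.3,28,-14.5,0,0],[-0.3,28,-14.5,0,0],[-0.3,28,-14.5,0,0],[-0.3,28,-14.5,0,0],[-0.3,28,-14.5,0,0],[-0.3,20,-10.5,0,0],[-0.3,13,-7,0,0]]

```text
time: 27.05
position: [0.4676, 0.2641, 0.1714]
tool_rot: [0.836, 0.548, -0.02, -0.007]
wrist_force: [0.5, -0.3, -1.0]
finger_gap: 0.0399
gripper_force: 5.0
```

Emit:
send_rows:
  rows:
    - [[-0.3,0,0,0,-0.13],[-0.3,0,0,0,-0.13],[-0.3,0,0,0,-0.13],[-0.3,0,0,0,-0.13],[-0.3,0,0,0,-0.13],[-0.3,0,0,0,-0.127],[-0.3,0,0,0,0],[-0.3,0,0,0,0]]

```text
time: 28.05
position: [0.4686, 0.2626, 0.1718]
tool_rot: [0.568, 0.822, -0.016, -0.014]
wrist_force: [-0.6, 0.9, 0.0]
finger_gap: 0.0401
gripper_force: 5.0
```

```bash
python3 -c "
from h import *
go(.4681,.262,.055,110.9)
print(Rot.from_quat(read_state()['tool_rot']).as_matrix()[:,2])"
```

```text
t 28.05 pos [0.4686 0.2626 0.1718] yaw 110.69 q [-0.73  0.4   0.18  1.86 -0.1   0.93 -0.14] F [-0.55  0.88  0.  ] gap 0.0401 4.999935328960419
tool delta mm [ -1.1   4.3 116.8] turn -0.004
[-0.04120882 -0.00940412 -0.9991063 ]
```

Emit:
send_rows:
  rows:
    - [[-0.3,-1.5,4.3,0,0],[-0.3,0,0,20,0],[-0.3,0,0,30,0],[-0.3,0,0,30,0],[-0.3,0,0,20,0],[-0.3,0,0,8,0],[-0.3,0,0,4,0],[-0.3,0,0,2,0],[-0.3,0,0,1.5,0],[-0.3,0,0,1,0],[-0.3,0,0,0,0],[-0.3,0,0,0,0]]

```text
time: 29.55
position: [0.4684, 0.2621, 0.0555]
tool_rot: [0.567, 0.823, -0.015, -0.014]
wrist_force: [-0.5, 0.2, -0.8]
finger_gap: 0.04
gripper_force: 5.0
```

```bash
python3 -c "
from h import *
go(.4681,.262,.055,110.9)"
```

```text
t 29.55 pos [0.4684 0.2621 0.0555] yaw 110.89 q [-0.7   0.56  0.14  1.96 -0.15  0.67 -0.1 ] F [-0.5   0.17 -0.76] gap 0.04 4.999998584389687
tool delta mm [ 0.1 -0.3  0.5] turn -0.0
```

Emit:
send_rows:
  rows:
    - [[-0.3,0,0,1,0],[-0.3,0,0,1,0],[-0.3,0,0,0.5,0],[-0.3,0,0,0,0]]

```text
time: 30.05
position: [0.4677, 0.2619, 0.0531]
tool_rot: [0.567, 0.823, -0.016, -0.015]
wrist_force: [-3.4, -0.5, 6.0]
finger_gap: 0.04
gripper_force: 5.0
```

Emit:
send_rows:
  rows:
    - [[-0.05,0,0,-0.5,0],[0.0,0,0,0,0],[0.15,0,0,0,0],[0.4,0,0,0,0],[0.4,0,0,0,0],[0.4,0,0,-10,0],[0.4,0,0,-30,0],[0.4,0,0,-40,0],[0.4,0,0,-40,0],[0.4,0,0,0,0]]

```text
time: 31.3
position: [0.4751, 0.2641, 0.1769]
tool_rot: [0.567, 0.823, -0.012, -0.013]
wrist_force: [0.4, -0.1, 0.0]
finger_gap: 0.064
gripper_force: 0.0
```

```bash
python3 -c "
from h import *
go(.5198,-.2522,.17,66.3)"
```

```text
t 31.3 pos [0.4751 0.2641 0.1769] yaw 110.87 q [-0.73  0.4   0.18  1.85 -0.11  0.94 -0.13] F [ 0.41 -0.14  0.01] gap 0.064 0.0
tool delta mm [-498.3 -142.     8.1] turn 0.778
```

Emit:
send_rows:
  rows:
    - [[0.4,-20,-5.5,0,0],[0.4,-28,-8,0,0],[0.4,-28,-8,0,0],[0.4,-28,-8,0,0],[0.4,-28,-8,0,0],[0.4,-28,-8,0,0],[0.4,-28,-8,0,0],[0.4,-28,-8,0,0],[0.4,-28,-8,0,0],[0.4,-28,-8,0,0],[0.4,-28,-8,0,0],[0.4,-28,-8,0,0],[0.4,-28,-8,0,0],[0.4,-28,-8,0,0],[0.4,-28,-8,0,0],[0.4,-28,-8,0,0],[0.4,-28,-8,0,0],[0.4,-20,-6,0,0],[0.4,-10,-2.5,0,0]]

```text
time: 33.67
position: [0.5171, -0.2543, 0.1755]
tool_rot: [0.568, 0.823, -0.016, -0.015]
wrist_force: [-0.7, 0.5, 0.7]
finger_gap: 0.0641
gripper_force: 0.0
```

Emit:
send_rows:
  rows:
    - [[0.4,0,0,0,0.13],[0.4,0,0,0,0.13],[0.4,0,0,0,0.13],[0.4,0,0,0,0.13],[0.4,0,0,0,0.13],[0.4,0,0,0,0.128],[0.4,0,0,0,0],[0.4,0,0,0,0]]

```text
time: 34.67
position: [0.5181, -0.2524, 0.176]
tool_rot: [0.836, 0.548, -0.02, -0.008]
wrist_force: [-0.0, 0.1, 0.1]
finger_gap: 0.0646
gripper_force: 0.0
```

```bash
python3 -c "
from h import *
go(.5198,-.2522,.065,66.3)
board()
a=cv2.imread('pics/last.png');cv2.imwrite('pics/v1.png',cv2.resize(a[180:280,200:340],None,fx=5,fy=5,interpolation=2))"
```

```text
t 34.67 pos [ 0.5181 -0.2524  0.176 ] yaw 66.54 q [-0.03  0.48  0.53  1.79 -0.26  0.98  0.2 ] F [-0.03  0.13  0.09] gap 0.0646 0.0
tool delta mm [  3.5   5.3 110.8] turn 0.004
rect [255.8 297.7] [88.2 22. ] 25.9 [0.238  0.2915 0.015 ]
rect [263.8 214.4] [20.8 86.4] 66.4 [0.4687 0.2647 0.015 ]
rect [398.8 167.3] [31.3 61.9] 27.4 [ 0.59   -0.1296  0.015 ]
rect [319.5 199.5] [399. 639.] 90.0 [0.5049 0.1047 0.015 ]
```

View pics/v1.png

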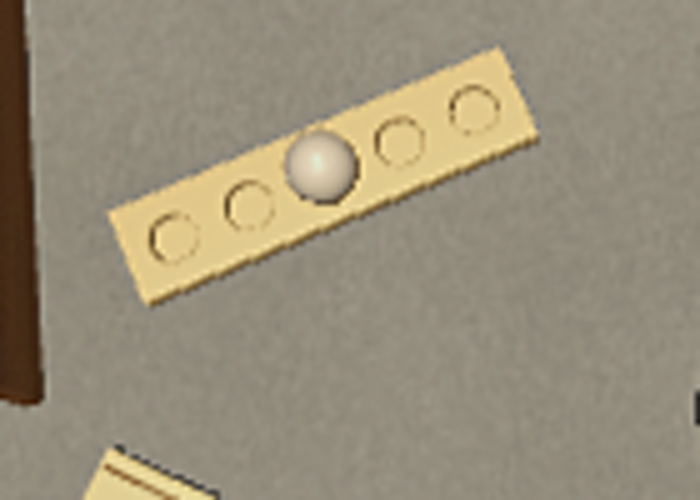

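The first egg stands upright in the middle hollow. Now the second egg.

Emit:
send_rows:
  rows:
    - [[0.4,3.5,5.3,0,0],[0.4,0,0,30,0],[0.4,0,0,30,0],[0.4,0,0,25,0],[0.4,0,0,15,0],[0.4,0,0,10,0],[0.4,0,0,0,0],[-0.02,0,0,0,0],[-0.3,0,0,0,0],[-0.3,0,0,0,0],[-0.3,0,0,0,0]]

```text
time: 36.1
position: [0.5201, -0.2527, 0.0663]
tool_rot: [0.837, 0.547, -0.02, -0.007]
wrist_force: [-0.7, 0.6, 2.4]
finger_gap: 0.04
gripper_force: 5.0
```

Emit:
send_rows:
  rows:
    - [[-0.3,0,0,-5,0],[-0.3,0,0,-15,0],[-0.3,0,0,-25,0],[-0.3,0,0,-25,0],[-0.3,0,0,-25,0],[-0.3,0,0,-15,0],[-0.3,0,0,0,0]]

```text
time: 36.98
position: [0.5251, -0.2519, 0.1771]
tool_rot: [0.837, 0.547, -0.019, -0.007]
wrist_force: [0.0, -0.1, -0.9]
finger_gap: 0.0401
gripper_force: 5.0
```

```bash
python3 -c "
from h import *
go(.4845,.219,.17,110.9)
board()"
```

```text
t 36.98 pos [ 0.5251 -0.2519  0.1771] yaw 66.35 q [-0.03  0.49  0.54  1.78 -0.26  0.98  0.19] F [ 0.03 -0.06 -0.88] gap 0.0401 5.0000157952308655
tool delta mm [ 415.2 -226.     4. ] turn -0.778
rect [255.8 297.7] [88.2 22.1] 25.9 [0.238  0.2915 0.015 ]
rect [263.8 214.4] [20.8 86.4] 66.4 [0.4687 0.2647 0.015 ]
rect [397.8 166.8] [29.1 61.9] 27.5 [ 0.5918 -0.1267  0.015 ]
rect [319.5 199.5] [399. 639.] 90.0 [0.5049 0.1047 0.015 ]
```

Emit:
send_rows:
  rows:
    - [[-0.3,15,-8,0,0],[-0.3,28,-15.2,0,0],[-0.3,28,-15.2,0,0],[-0.3,28,-15.2,0,0],[-0.3,28,-15.2,0,0],[-0.3,28,-15.2,0,0],[-0.3,28,-15.2,0,0],[-0.3,28,-15.2,0,0],[-0.3,28,-15.2,0,0],[-0.3,28,-15.2,0,0],[-0.3,28,-15.2,0,0],[-0.3,28,-15.2,0,0],[-0.3,28,-15.2,0,0],[-0.3,28,-15.2,0,0],[-0.3,20,-11,0,0],[-0.3,13,-7,0,0],[-0.3,3,-2,0,0]]

```text
time: 39.15
position: [0.4836, 0.2199, 0.1726]
tool_rot: [0.837, 0.548, -0.02, -0.007]
wrist_force: [0.3, -0.5, -0.2]
finger_gap: 0.0398
gripper_force: 5.0
```

Emit:
send_rows:
  rows:
    - [[-0.3,0,0,0,-0.13],[-0.3,0,0,0,-0.13],[-0.3,0,0,0,-0.13],[-0.3,0,0,0,-0.13],[-0.3,0,0,0,-0.13],[-0.3,0,0,0,-0.128],[-0.3,0,0,0,0],[-0.3,0,0,0,0]]

```text
time: 40.15
position: [0.4845, 0.2183, 0.1731]
tool_rot: [0.569, 0.822, -0.016, -0.014]
wrist_force: [-0.1, -0.7, -1.0]
finger_gap: 0.0399
gripper_force: 5.0
```

```bash
python3 -c "
from h import *
go(.4845,.219,.0555,110.9)"
```

```text
t 40.15 pos [0.4845 0.2183 0.1731] yaw 110.67 q [-0.71  0.39  0.26  1.88 -0.14  0.93 -0.02] F [-0.13 -0.68 -0.95] gap 0.0399 4.999956116080284
tool delta mm [ -0.    5.2 117.5] turn -0.004
```

Emit:
send_rows:
  rows:
    - [[-0.3,0,5.2,0,0],[-0.3,0,0,20,0],[-0.3,0,0,30,0],[-0.3,0,0,30,0],[-0.3,0,0,20,0],[-0.3,0,0,8,0],[-0.3,0,0,4,0],[-0.3,0,0,2,0],[-0.3,0,0,2,0],[-0.3,0,0,1,0],[-0.3,0,0,1,0],[-0.3,0,0,1,0],[-0.3,0,0,0,0]]

```text
time: 41.78
position: [0.4843, 0.2198, 0.0543]
tool_rot: [0.567, 0.823, -0.015, -0.014]
wrist_force: [-1.6, -0.8, 4.0]
finger_gap: 0.0399
gripper_force: 5.0
```

Force shows it has settled on the board, so I release and return for the third egg.

Emit:
send_rows:
  rows:
    - [[-0.3,0,0,0.5,0],[-0.05,0,0,0,0],[0.0,0,0,0,0],[0.15,0,0,0,0],[0.4,0,0,0,0],[0.4,0,0,0,0],[0.4,0,0,-10,0],[0.4,0,0,-30,0],[0.4,0,0,-40,0],[0.4,0,0,-40,0],[0.4,0,0,0,0]]

```text
time: 43.15
position: [0.4913, 0.2216, 0.1771]
tool_rot: [0.567, 0.823, -0.012, -0.013]
wrist_force: [-0.3, 0.5, 0.2]
finger_gap: 0.0644
gripper_force: 0.0
```

```bash
python3 -c "
from h import *
go(.5562,-.1678,.17,66.3)"
```

```text
t 43.15 pos [0.4913 0.2216 0.1771] yaw 110.88 q [-0.71  0.39  0.27  1.86 -0.14  0.93 -0.01] F [-0.28  0.46  0.15] gap 0.0644 0.0
tool delta mm [-387.   -77.9    7. ] turn 0.778
```

Emit:
send_rows:
  rows:
    - [[0.4,-17,-3.4,0,0],[0.4,-28,-5.6,0,0],[0.4,-28,-5.6,0,0],[0.4,-28,-5.6,0,0],[0.4,-28,-5.6,0,0],[0.4,-28,-5.6,0,0],[0.4,-28,-5.6,0,0],[0.4,-28,-5.6,0,0],[0.4,-28,-5.6,0,0],[0.4,-28,-5.6,0,0],[0.4,-28,-5.6,0,0],[0.4,-28,-5.6,0,0],[0.4,-28,-5.6,0,0],[0.4,-20,-4,0,0],[0.4,-14,-3,0,0]]

```text
time: 45.02
position: [0.5542, -0.1698, 0.1737]
tool_rot: [0.568, 0.823, -0.016, -0.015]
wrist_force: [0.4, 0.6, -0.5]
finger_gap: 0.0643
gripper_force: 0.0
```

Emit:
send_rows:
  rows:
    - [[0.4,0,0,0,0.13],[0.4,0,0,0,0.13],[0.4,0,0,0,0.13],[0.4,0,0,0,0.13],[0.4,0,0,0,0.13],[0.4,0,0,0,0.128],[0.4,0,0,0,0],[0.4,0,0,0,0]]

```text
time: 46.02
position: [0.5548, -0.1682, 0.1742]
tool_rot: [0.836, 0.548, -0.02, -0.008]
wrist_force: [-0.7, 0.4, 0.1]
finger_gap: 0.064
gripper_force: 0.0
```

```bash
python3 -c "
from h import *
go(.5562,-.1678,.065,66.3)
board()"
```

```text
t 46.02 pos [ 0.5548 -0.1682  0.1742] yaw 66.53 q [-0.2   0.5   0.56  1.78 -0.28  0.99  0.07] F [-0.71  0.4   0.13] gap 0.064 0.0
tool delta mm [  3.6   4.9 109. ] turn 0.004
rect [255.8 297.7] [88.2 22.1] 25.9 [0.238  0.2915 0.015 ]
rect [263.8 214.4] [20.8 86.4] 66.4 [0.4687 0.2647 0.015 ]
rect [319.5 199.5] [399. 639.] 90.0 [0.5049 0.1047 0.015 ]
```

Emit:
send_rows:
  rows:
    - [[0.4,3.6,4.9,0,0],[0.4,0,0,30,0],[0.4,0,0,30,0],[0.4,0,0,25,0],[0.4,0,0,14,0],[0.4,0,0,9,0],[0.4,0,0,0,0],[-0.02,0,0,0,0],[-0.3,0,0,0,0],[-0.3,0,0,0,0],[-0.3,0,0,0,0]]

```text
time: 47.45
position: [0.5566, -0.1681, 0.0665]
tool_rot: [0.837, 0.547, -0.019, -0.007]
wrist_force: [0.0, 0.5, 2.2]
finger_gap: 0.0397
gripper_force: 5.0
```

Emit:
send_rows:
  rows:
    - [[-0.3,0,0,-5,0],[-0.3,0,0,-15,0],[-0.3,0,0,-25,0],[-0.3,0,0,-25,0],[-0.3,0,0,-25,0],[-0.3,0,0,-15,0],[-0.3,0,0,0,0]]

```text
time: 48.32
position: [0.5615, -0.1672, 0.1773]
tool_rot: [0.837, 0.547, -0.019, -0.007]
wrist_force: [0.4, -0.5, 0.0]
finger_gap: 0.04
gripper_force: 5.0
```

```bash
python3 -c "
from h import *
go(.5009,.1761,.17,110.9)
board()"
```

```text
t 48.33 pos [ 0.5615 -0.1672  0.1773] yaw 66.35 q [-0.2   0.5   0.57  1.77 -0.29  1.    0.06] F [ 0.44 -0.5   0.  ] gap 0.04 5.000066310167313
tool delta mm [ 290.3 -193.2    6.4] turn -0.778
rect [255.8 297.7] [88.2 22.1] 25.9 [0.238  0.2915 0.015 ]
rect [263.8 214.4] [20.8 86.4] 66.4 [0.4687 0.2647 0.015 ]
rect [319.5 199.5] [399. 639.] 90.0 [0.5049 0.1047 0.015 ]
```

Emit:
send_rows:
  rows:
    - [[-0.3,15,-10,0,0],[-0.3,28,-18.7,0,0],[-0.3,28,-18.7,0,0],[-0.3,28,-18.7,0,0],[-0.3,28,-18.7,0,0],[-0.3,28,-18.7,0,0],[-0.3,28,-18.7,0,0],[-0.3,28,-18.7,0,0],[-0.3,28,-18.7,0,0],[-0.3,25,-16.6,0,0],[-0.3,16,-10.6,0,0],[-0.3,10,-6.4,0,0]]

```text
time: 49.88
position: [0.4996, 0.1772, 0.1749]
tool_rot: [0.837, 0.547, -0.02, -0.007]
wrist_force: [0.2, -1.2, -0.2]
finger_gap: 0.0398
gripper_force: 5.0
```

Emit:
send_rows:
  rows:
    - [[-0.3,0,0,0,-0.13],[-0.3,0,0,0,-0.13],[-0.3,0,0,0,-0.13],[-0.3,0,0,0,-0.13],[-0.3,0,0,0,-0.13],[-0.3,0,0,0,-0.128],[-0.3,0,0,0,0],[-0.3,0,0,0,0]]

```text
time: 50.88
position: [0.5005, 0.1756, 0.1753]
tool_rot: [0.569, 0.822, -0.016, -0.014]
wrist_force: [0.4, 1.2, -0.3]
finger_gap: 0.0398
gripper_force: 5.0
```

```bash
python3 -c "
from h import *
go(.5009,.1761,.0555,110.9)"
```

```text
t 50.88 pos [0.5005 0.1756 0.1753] yaw 110.68 q [-0.68  0.39  0.33  1.89 -0.16  0.93  0.09] F [ 0.38  1.16 -0.3 ] gap 0.0398 4.999906048178673
tool delta mm [ -0.4   5.6 119.7] turn -0.004
```

Emit:
send_rows:
  rows:
    - [[-0.3,-0.4,5.6,0,0],[-0.3,0,0,20,0],[-0.3,0,0,30,0],[-0.3,0,0,30,0],[-0.3,0,0,20,0],[-0.3,0,0,10,0],[-0.3,0,0,4,0],[-0.3,0,0,2,0],[-0.3,0,0,2,0],[-0.3,0,0,1,0],[-0.3,0,0,1,0],[-0.3,0,0,1,0],[-0.3,0,0,0,0]]

```text
time: 52.5
position: [0.5008, 0.1768, 0.0545]
tool_rot: [0.567, 0.823, -0.015, -0.014]
wrist_force: [-1.4, 0.6, 2.9]
finger_gap: 0.04
gripper_force: 5.0
```

Emit:
send_rows:
  rows:
    - [[-0.3,0,0,0.5,0],[-0.05,0,0,0,0],[0.0,0,0,0,0],[0.15,0,0,0,0],[0.4,0,0,0,0],[0.4,0,0,0,0],[0.4,0,0,-10,0],[0.4,0,0,-30,0],[0.4,0,0,-40,0],[0.4,0,0,-40,0],[0.4,0,0,0,0]]

```text
time: 53.88
position: [0.5077, 0.1783, 0.1773]
tool_rot: [0.567, 0.823, -0.013, -0.013]
wrist_force: [0.5, -0.1, 0.1]
finger_gap: 0.0644
gripper_force: 0.0
```

```bash
python3 -c "
from h import *
go(.4068,-.1531,.17,156.3)"
```

```text
t 53.88 pos [0.5077 0.1783 0.1773] yaw 110.88 q [-0.68  0.4   0.34  1.87 -0.17  0.94  0.1 ] F [ 0.53 -0.11  0.07] gap 0.0644 0.0
tool delta mm [-273.7 -212.1   12.9] turn -0.793
```

Emit:
send_rows:
  rows:
    - [[1,-15,-12,0,0],[1,-27,-21,0,0],[1,-27,-21,0,0],[1,-27,-21,0,0],[1,-27,-21,0,0],[1,-27,-21,0,0],[1,-27,-21,0,0],[1,-27,-21,0,0],[1,-27,-21,0,0],[1,-27,-21,0,0],[1,-16,-11,0,0]]

```text
time: 55.25
position: [0.4027, -0.156, 0.1799]
tool_rot: [0.568, 0.823, -0.016, -0.015]
wrist_force: [0.2, 0.6, 0.4]
finger_gap: 0.0919
gripper_force: 0.0
```

Emit:
send_rows:
  rows:
    - [[1,0,0,0,-0.13],[1,0,0,0,-0.13],[1,0,0,0,-0.13],[1,0,0,0,-0.13],[1,0,0,0,-0.13],[1,0,0,0,-0.143],[1,0,0,0,0],[1,0,0,0,0]]

```text
time: 56.25
position: [0.4046, -0.1542, 0.1804]
tool_rot: [0.207, 0.978, -0.009, -0.02]
wrist_force: [0.1, -0.5, -1.1]
finger_gap: 0.0919
gripper_force: 0.0
```

```bash
python3 -c "
from h import *
go(.4068,-.1531,.068,156.3)
print(Rot.from_quat(read_state()['tool_rot']).as_matrix()[:,2])
board()"
```

```text
t 56.25 pos [ 0.4046 -0.1542  0.1804] yaw 156.08 q [-0.05  0.23  0.33  2.1  -0.07  0.86  1.47] F [ 0.13 -0.5  -1.12] gap 0.0919 0.0
tool delta mm [ -5.6   4.7 112.1] turn -0.004
[-0.0423562  -0.00893703 -0.9990626 ]
rect [255.8 297.7] [88.2 22.1] 25.9 [0.238  0.2915 0.015 ]
rect [263.8 214.4] [20.8 86.4] 66.4 [0.4687 0.2647 0.015 ]
rect [410.  170.3] [50.2 60.5] 23.5 [ 0.5794 -0.1611  0.015 ]
rect [319.5 199.5] [399. 639.] 90.0 [0.5049 0.1047 0.015 ]
```

Emit:
send_rows:
  rows:
    - [[1,0,4.7,0,0],[1,0,0,35,0],[1,0,0,35,0],[1,0,0,30,0],[1,0,0,12,0],[1,-10,0,0,0],[1,-10,0,0,0],[1,-10,0,0,0],[1,-6,0,0,0],[1,-6,0,0,0],[1,-6,0,0,0],[1,-8,0,0,0],[1,-12,0,0,0],[1,-12,0,0,0],[1,-12,0,0,0]]

```text
time: 58.18
position: [0.4879, -0.1879, 0.0656]
tool_rot: [0.205, 0.979, -0.009, -0.019]
wrist_force: [-3.0, 2.0, 2.7]
finger_gap: 0.0918
gripper_force: 1.9
```

```bash
python3 -c "
from h import *
m=np.array([.5369,-.2101])+(.175-.092)*np.array([.9158,-.4017]); print('home face',m)
m=m-.0105*np.array([.9158,-.4017])
go(m[0],m[1],.068,156.3)"
```

```text
home face [ 0.6129114 -0.2434411]
t 58.17 pos [ 0.4879 -0.1879  0.0656] yaw 156.31 q [ 0.06  0.53  0.27  2.   -0.18  0.67  1.6 ] F [-2.99  2.03  2.7 ] gap 0.0918 1.9160601496696472
tool delta mm [-126.2   -0.8   -6.6] turn 0.0
```

Emit:
send_rows:
  rows:
    - [[1,-12,0,-1,0],[1,-12,0,-1,0],[1,-12,0,-1,0],[1,-12,0,-1,0],[1,-12,0,-1,0],[1,-12,0,0,0],[1,-12,0,0,0],[1,-12,0,0,0],[1,-10,0,0,0],[1,-6,0,0,0],[1,-4,0,0,0],[1,-2,0,0,0]]

```text
time: 59.68
position: [0.5953, -0.2349, 0.0666]
tool_rot: [0.205, 0.979, -0.009, -0.019]
wrist_force: [-2.3, 1.7, 2.9]
finger_gap: 0.092
gripper_force: 1.6
```

```bash
python3 -c "
from h import *
m=np.array([.5369,-.2101])+(.175-.092)*np.array([.9158,-.4017])
m=m-.0105*np.array([.9158,-.4017])
go(m[0],m[1],.068,156.3)"
```

```text
t 59.67 pos [ 0.5953 -0.2349  0.0666] yaw 156.31 q [ 0.11  0.68  0.27  1.7  -0.2   0.83  1.62] F [-2.33  1.71  2.92] gap 0.092 1.6093512251973152
tool delta mm [-9.  -0.8 -1.6] turn 0.0
```

Emit:
send_rows:
  rows:
    - [[1,-3,0,0,0],[1,-3,0,0,0],[1,-2,0,0,0],[1,-2,0,0,0],[1,-1.5,0,0,0],[1,0,0,0,0]]

```text
time: 60.42
position: [0.6029, -0.2382, 0.066]
tool_rot: [0.205, 0.979, -0.008, -0.022]
wrist_force: [-15.0, 5.9, 11.3]
finger_gap: 0.0917
gripper_force: 7.9
```

Emit:
send_rows:
  rows:
    - [[1,-1.5,0,0,0],[1,0,0,0,0]]

```text
time: 60.68
position: [0.6029, -0.2382, 0.066]
tool_rot: [0.205, 0.979, -0.008, -0.024]
wrist_force: [-20.3, 8.7, 17.6]
finger_gap: 0.0918
gripper_force: 11.1
```

Emit:
send_rows:
  rows:
    - [[1,10,0,0,0],[1,20,0,0,0],[1,30,0,0,0],[1,0,0,-40,0],[1,0,0,-50,0],[1,0,0,-50,0],[1,40,0,-10,0],[1,40,0,0,0],[1,40,0,0,0],[1,0,30,0,0],[1,0,0,0,0],[1,0,0,0,0]]

```text
time: 62.18
position: [0.4609, -0.1395, 0.2216]
tool_rot: [0.205, 0.979, -0.009, -0.019]
wrist_force: [-0.1, -0.5, 0.2]
finger_gap: 0.0917
gripper_force: 0.0
```

```bash
python3 -c "
from h import *
go(.4,-.2,.2,156.3)
board()
a=cv2.imread('pics/last.png');cv2.imwrite('pics/v2.png',cv2.resize(a[60:280,200:540],None,fx=2.35,fy=2.35,interpolation=2))"
```

```text
t 62.17 pos [ 0.4609 -0.1395  0.2216] yaw 156.3 q [-0.08  0.25  0.31  1.95 -0.07  0.99  1.42] F [-0.11 -0.53  0.18] gap 0.0917 0.0
tool delta mm [ 30.8 -79.3  24.7] turn 0.0
rect [255.8 297.7] [88.2 22.1] 25.9 [0.238  0.2915 0.015 ]
rect [263.8 214.4] [20.8 86.4] 66.4 [0.4687 0.2647 0.015 ]
rect [319.5 199.5] [399. 639.] 90.0 [0.5049 0.1047 0.015 ]
```

View pics/v2.png

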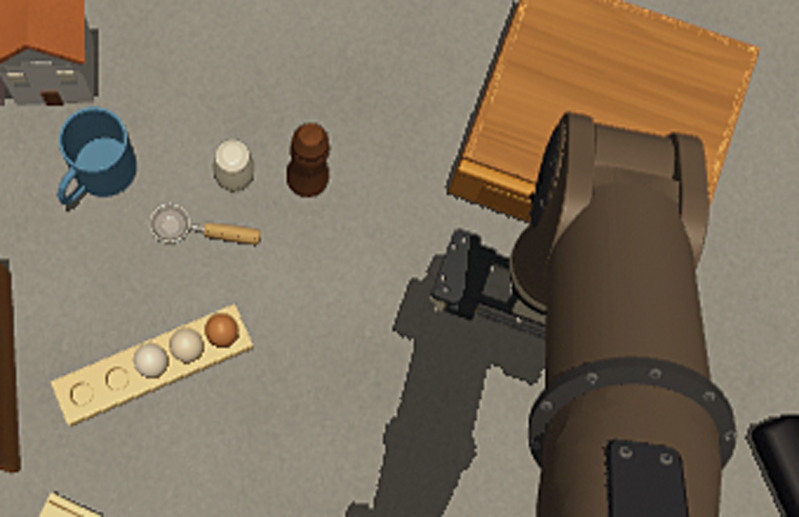

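The three eggs stand in the hollows at (150,360), (186,345) and (221,329). The drawer front is against the carcass, the bystanders haven't moved, and the arm is clear. I'll hand it in.

```bash
python3 -c "
from cell import close_job
print(close_job())"
```

```text
the job is handed in; nothing more can be done
None
```

I turned the egg board hollows up, set all three eggs into hollows of their own, and pushed the drawer home until it hit its stop; the job is handed in, with no verdict returned.

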